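Fetch the drawplate from behind on the crowded hook

TASK

The drawplate (the rectangular plate with rows of holes) hangs at the back of the crowded hook, behind a notched disc gauge and a T-shaped key. First move those two front tools over to the empty hook and leave them hanging there, then take the drawplate and set it upright in the slot of the draw bench, fully home on the slot's floor, and let go. Do not drop any tool, and leave the other things on the bench where they are.

Things in the scene. Friction and masses are not known exactly. Their poses are not given: they have to be found in the camera images.
- full_hook: Crowded hook: the three tools hang on its bar, about 45 mm apart, the drawplate nearest the post. Fixed stand: foot 100 x 80 x 12 mm, post 16 mm thick, and from its top a level round bar 8 mm thick running 165 mm along the stand's -x (towards the robot), axis 190 mm above the bench, ending in an upturned tip. Origin: under the post's axis, on the bench; z up.
- spare_hook: Empty hook, with room for two tools. The hooks trade places between runs. Fixed stand: foot 100 x 80 x 12 mm, post 16 mm thick, and from its top a level round bar 8 mm thick running 165 mm along the stand's -x (towards the robot), axis 190 mm above the bench, ending in an upturned tip. Origin: under the post's axis, on the bench; z up.
- full_hook_tip (a point): Centre of the 8 mm thick round end of the crowded hook's upturned tip, 172 mm from the post's axis and 8 mm above the bar's axis; the tip ends 176 mm from the post and 12 mm above the bar's axis. Nothing on the stand is higher. Axes as the stand.
- spare_hook_tip (a point): The same point on the empty hook. A bow passes over the tip with the tool's origin raised 10 to 24 mm (best 17) above the bar's axis, without touching up to 9 mm to either side.
- drawplate: Plain steel drawplate, about 240 g, always the rear tool, 40 to 50 mm from the post: rectangular plate 44 mm wide (y), 8 mm thick (x), from 50 to 128 mm below the origin, with rows of dark holes. Origin: just under the bow's roof, where the bar's axis runs when it hangs; x along the bar (as the hook's x), y across, z up. Bow as at drawplate_bow.
- drawplate_bow (a point): Middle of the drawplate's bow, 14 mm below its origin. All three tools hang by the same closed bow: 38 mm wide outside (y), 8 mm thick (x), upright flat sides 3 to 33 mm below the origin (grip these); opening 26 mm wide, its floor 28 mm below the origin, roof an inverted V that centres on the bar; top 12 mm above the origin; below it a 16 mm wide neck to 50 mm.
- disc_gauge: Plain steel round wire gauge, about 150 g, foremost or middle: disc 62 mm across, 6 mm thick (x), with notches round its edge, bottom 114 mm below the origin. Origin: just under the bow's roof, where the bar's axis runs when it hangs; x along the bar (as the hook's x), y across, z up. Bow as at drawplate_bow.
- tee_key: Plain steel T-shaped key, about 110 g, foremost or middle: stem 14 mm wide, cross bar at the bottom 64 mm wide (y) and 14 mm high, bottom 114 mm below the origin. Origin: just under the bow's roof, where the bar's axis runs when it hangs; x along the bar (as the hook's x), y across, z up. Bow as at drawplate_bow.
- draw_bench: Fixed grey draw bench: a head 90 x 120 mm with a slot open at the top, and a low bed 50 mm wide running 200 mm on from it along +x (away from the robot), at most 90 mm high. Origin: on the bench under the slot's centre. The drawplate goes in with its x along the bench's x, either way round; seated, its origin is 140 mm above the bench.
- slot_floor (a point): Centre of the slot's floor, 12 mm above the bench, axes as the draw bench. The slot is 14 mm wide (x) and 54 mm long (y), between cheeks whose straight walls end 57 mm above the bench; flared lips above them open to about 32 mm (x) at 73 mm height.
- tin_large: Bystander: round aluminium tin, 54 mm across, 28 mm high; origin at the centre of its underside.
- tin_small: Bystander: round aluminium tin, 42 mm across, 22 mm high; origin at the centre of its underside.
- bench_block: Bystander: steel bench block 60 x 60 x 20 mm; origin at the centre of its underside.
- wrench: Bystander: small wrench 130 mm long lying on the bench along its x; origin near its middle on the bench.
- screwdriver: Bystander: wooden-handled screwdriver 150 mm long lying along its x; origin near its middle on the bench.
- mandrel: Bystander: tapered steel ring mandrel 210 mm long, 24 mm thick at most, lying along its x; origin near its middle on the bench.
- glass_dome: Bystander: glass dome 90 mm across, 94 mm high; origin at the centre of its underside.

How it is judged:
On the way:
1. both front tools hang, released, on the spare hook while the drawplate still hangs on the crowded hook (x of disc_gauge in the frame of spare_hook between -0.168 and -0.012 m and y of disc_gauge in the frame of spare_hook between -0.012 and 0.012 m and z of disc_gauge in the frame of spare_hook between 0.178 and 0.198 m and angle between each of disc_gauge, tee_key's own z axis and vertical below 0.3 rad and linear speed of each of disc_gauge, tee_key below 0.05 m/s and contact force between the fingers and disc_gauge below 0.1 N and x of tee_key in the frame of spare_hook between -0.168 and -0.012 m and y of tee_key in the frame of spare_hook between -0.012 and 0.012 m and z of tee_key in the frame of spare_hook between 0.178 and 0.198 m and contact force between the fingers and tee_key below 0.1 N and x of drawplate in the frame of full_hook between -0.168 and -0.012 m and z of drawplate in the frame of full_hook between 0.178 and 0.198 m), for 0.2 s.
At the end, for the whole second after the job is handed in: Disc gauge and T-key hang still on the spare hook's bar, between post and tip (eyes within 12 mm of its axis, 0.3 rad of plumb), let go; the drawplate stands on the slot's floor in the draw bench (origin 122 to 133 mm above it, within 0.22 rad of upright), at rest (x of disc_gauge in the frame of spare_hook between -0.168 and -0.012 m and y of disc_gauge in the frame of spare_hook between -0.012 and 0.012 m and z of disc_gauge in the frame of spare_hook between 0.178 and 0.198 m and angle between each of disc_gauge, tee_key's own z axis and vertical below 0.3 rad and linear speed of each of disc_gauge, tee_key below 0.05 m/s and contact force between the fingers and disc_gauge below 0.1 N and x of tee_key in the frame of spare_hook between -0.168 and -0.012 m and y of tee_key in the frame of spare_hook between -0.012 and 0.012 m and z of tee_key in the frame of spare_hook between 0.178 and 0.198 m and contact force between the fingers and tee_key below 0.1 N and z of drawplate in the frame of slot_floor between 0.122 and 0.133 m and x of drawplate in the frame of slot_floor between -0.025 and 0.025 m and y of drawplate in the frame of slot_floor between -0.02 and 0.02 m and angle between drawplate's own z axis and vertical below 0.22 rad and linear speed of drawplate below 0.02 m/s); the robot touches nothing.
It fails at once if a front tool is dropped (its eye falls below 110 mm over the bench) (height (world z) of any of disc_gauge, tee_key below 0.11 m).
It fails at once if a tool is tipped over by more than 1 rad (angle between any of disc_gauge, tee_key, drawplate's own z axis and vertical above 1 rad).
It fails at once if the drawplate is dropped (its eye falls below 125 mm over the bench) (height (world z) of drawplate below 0.125 m).
It fails at once if another thing on the bench is shifted by more than 40 mm (distance of any of tin_large, tin_small, bench_block, wrench, screwdriver, mandrel, glass_dome from where it was at the start of the episode above 0.04 m).
It also fails if it takes over 72 s, if anything falls off the work surface, if the arm or the gripper's body presses on something with over 40 N, if the wrist force passes 120 N, or if a joint passes its speed limit or range.

ROBOT

A 6-joint arm with a two-finger parallel gripper is mounted at the origin on the work surface. World frame = base frame: x ahead of the robot, y to its left, z up, the work surface at z = 0. Lengths are in m, angles in rad, forces in N, time in s.
With the tool pointing down it reaches from about 0.375 to 0.9 m from the base axis. Payload 3.1 kg.
Tool frame: the origin (TCP) lies between the finger pads; the fingertips stand 22 mm ahead of it and the grasp point (between the pads) lies 3 mm ahead of it; z points along the fingers, y is the line along which they close (so a half turn about z gives the same grasp; the last joint's range is limited). The gripper opens to 87 mm and grips with 3 to 60 N. Pads are 19 mm wide; open, the fingers measure 117 mm over their backs; the gripper's body (75 mm by 190 mm) begins 51 mm behind the grasp point.
Start: joints at [-0.178, 0.527, 1.433, -0, 1.181, -0.178], TCP at [0.625, 0, 0.223] pointing down, gripper open.
Joint ranges: [-3.08, 3.08], [-0.75, 2.2], [0.22, 2.44], [-1.43, 4.57], [0, 2.65], [-2.85, 2.85]. Speed limits (rad/s): [2.79, 2.79, 3.14, 3.14, 3.14, 3.14].

INTERFACE

Orientations are given as a unit quaternion [x, y, z, w].
In Python, from rig import get_obs, camera, get_calibration, hand_in, cut_out gives the robot as it stands.
- The arm moves only by the shell command python3 -m inch 'ROWS' [OPENING] [FORCE]. ROWS is JSON, one flat list of numbers, 6 for each row, row after row: the shift along the tool's x, y, z scaled (see below), then the turn, a rotation vector about the tool's x, y, z scaled (see below). A call has 1 to 20 rows; each row is the pose to reach, as a shift and turn from the pose commanded when the call began, along the tool's axes at that moment; what a row does not reach only later rows make up. The controller multiplies each number of a shift by 0.08 m and each number of a turn by 90 degrees. A row lasts 1/12 s, in which the tool goes at most 41.7 mm and 7.16 degrees, less where a joint would pass 70% of its speed; a pose out of reach is approached as far as the arm can. A call with a number of a shift or a turn outside -1 to 1 is refused whole. A call with a gripper value outside its range is refused whole. OPENING is the finger opening in mm, from 0 to 87, set as the call begins (- or left out, the last holds). The fingers move at their own pace and stop on an object; FORCE is the grip in N (left out, the last holds). Time passes only in rows, so rows that repeat a pose let the fingers close. It gives the time, the measured TCP pose, the force, the opening and the grip force at its end, in the units of the state.
- get_obs(): the state, without advancing time (a new reading comes with each control period).
- camera(name): name is "scene" or "side" or "wrist"; returns the picture (400x640x3 uint8, red, green, blue); there is no depth.
- get_calibration(name): a dict with "vertical_fov" (degrees; the focal length in pixels is half the picture's height over the tangent of half this angle, whatever the lens; pixels are square), "cx", "cy" (the principal point, pixels), "D" ([k1, k2, p1, p2, k3] as OpenCV has them; the pictures are not rectified), "T" (4x4, takes a point from camera to world coordinates). Camera axes: x right, y down, z forward; pixel columns grow to the right and rows downward; lengths in m; the calibration is good to about 2 mm. A picture is of the moment at which its call begins: read the wrist's pose just before it. get_calibration takes no time and is no camera call; for the wrist camera it gives the pose at the moment of the call.
- hand_in(): hands the job in; it is judged then, once.
Trained networks look in the newest picture that a camera, given by its name, has taken for a name from the list of things; names that differ only in an ending like _2 or _b are one class to them, and where a whole thing is asked for, a point or a joint stands for the part that bears it (a point fixed in the world has none). Each returns a list of dicts, best first, with "conf" (0 to 1); they miss things now and then, are a little off and sometimes report something else, mostly with a low value. They report only what shows in the picture. A call takes as long as a camera call.
- cut_out(camera, thing): "region" (400x640 bool, what is visible of it) and "bbox" ([left, top, right, bottom] in pixels, round what is visible of it).
The state is a dict: "time": time; "q": joint angles; "joint_velocities": joint speeds; "joint_torque": joint torques, N m; "position": TCP position; "tool_rot": TCP orientation; "ft_force": force on the tool from outside, world axes, zero at the start; "moment": the same for the moment, N m; "grip_width": finger opening in m; "grip_force": force on a finger pad.
Only numpy, scipy, OpenCV 4.12 (cv2) and the standard library are available. Lean on these libraries where they do the work, as an engineer would, in place of code of your own. Each camera call takes 0.05 s, during which the arm holds its last target. There are 200 camera calls.

## Working session

There is one attempt and no reset: what is moved stays moved. The work goes in short steps, Python scripts to look and compute and a shell command to move; the robot and the scene stay as the last step left them, time stands still between calls to the robot, and variables do not carry over. Pictures are saved under pics/ and viewed, at most 10 in all, crops included, and the job is handed in when it is done.

```bash
ls; mkdir -p pics
python3 - <<'E'
from rig import *
import cv2,numpy as np
o=get_obs();print(o)
ims=[]
for c in ["scene","side"]:
    im=camera(c);k=get_calibration(c);print(c,{a:np.round(b,4).tolist() for a,b in k.items()})
    cv2.imwrite(f"pics/{c}0.png",im[:,:,::-1])
    for t in ["full_hook","spare_hook","full_hook_tip","spare_hook_tip","drawplate","disc_gauge","tee_key","draw_bench","glass_dome"]:
        r=cut_out(c,t); print(t,[(round(x["conf"],2),[int(v) for v in x["bbox"]]) for x in r[:2]])
E
```

```text
pics
{'time': 0.0, 'q': array([-1.78495566e-01,  5.28482955e-01,  1.43389924e+00,  5.62365464e-06,
        1.18141569e+00, -1.78494222e-01]), 'joint_velocities': array([-0.00106517, -0.00281982, -0.00060734,  0.00032389, -0.00077465,
        0.00095978]), 'joint_torque': array([-5.45745443e-04, -4.40045428e+01, -1.76593530e+01,  6.32597599e-02,
        5.83207863e-02, -1.53719384e-04]), 'position': array([6.24262742e-01, 1.66859382e-04, 2.22162309e-01]), 'tool_rot': array([ 7.07107584e-01,  7.07105119e-01, -6.26716657e-04, -9.07193659e-04]), 'ft_force': array([ 0.09126158, -0.16913715, -0.15740486]), 'moment': array([-0.02245853,  0.00352753,  0.02239559]), 'grip_force': 0.0, 'grip_width': 0.08685884596703254}
scene {'vertical_fov': 47.9627, 'cx': 317.0711, 'cy': 197.6937, 'D': [-0.1293, 0.0, 0.0, 0.0, 0.0], 'T': [[0.2988, 0.6124, -0.7319, 1.4261], [0.9541, -0.1742, 0.2438, -0.2482], [0.0218, -0.7712, -0.6363, 0.9433], [0.0, 0.0, 0.0, 1.0]]}
full_hook [(0.8, [290, 185, 327, 297]), (0.33, [238, 229, 253, 245])]
spare_hook [(0.84, [384, 173, 422, 277])]
full_hook_tip [(0.6, [288, 185, 
[... 323 characters left out ...]
[(0.81, [424, 191, 451, 224])]
side {'vertical_fov': 57.3329, 'cx': 328.5825, 'cy': 204.383, 'D': [0.0195, 0.0, 0.0, 0.0, 0.0], 'T': [[0.8509, -0.368, 0.375, 0.1529], [-0.525, -0.6212, 0.5818, -0.467], [0.0189, -0.6919, -0.7217, 0.8122], [0.0, 0.0, 0.0, 1.0]]}
full_hook [(0.87, [348, 185, 419, 253])]
spare_hook [(0.63, [286, 127, 359, 189])]
full_hook_tip [(0.65, [354, 189, 421, 257])]
spare_hook_tip [(0.78, [325, 132, 363, 190])]
drawplate [(0.68, [382, 187, 405, 231])]
disc_gauge [(0.86, [349, 204, 366, 243]), (0.33, [350, 189, 420, 255])]
tee_key [(0.84, [366, 194, 386, 237])]
draw_bench [(0.65, [382, 262, 504, 373]), (0.41, [340, 208, 354, 227])]
glass_dome [(0.58, [263, 137, 291, 166])]
```

Run:
```python
import cv2
a=cv2.imread("pics/scene0.png")[130:350,160:480];b=cv2.imread("pics/side0.png")[100:390,230:550]
cv2.imwrite("pics/a.png",cv2.resize(a,(800,550),interpolation=3));cv2.imwrite("pics/b.png",cv2.resize(b,(640,580),interpolation=3))
```

```text
(no output)
```

View pics/a.png

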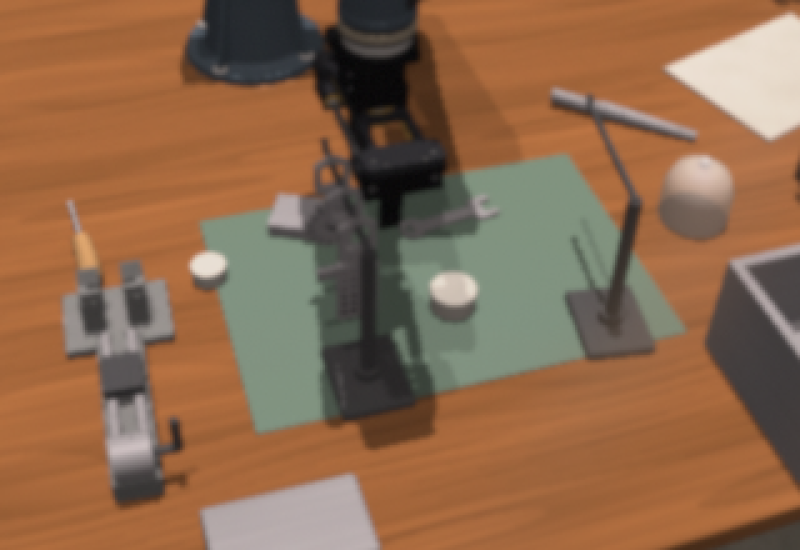

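View pics/b.png

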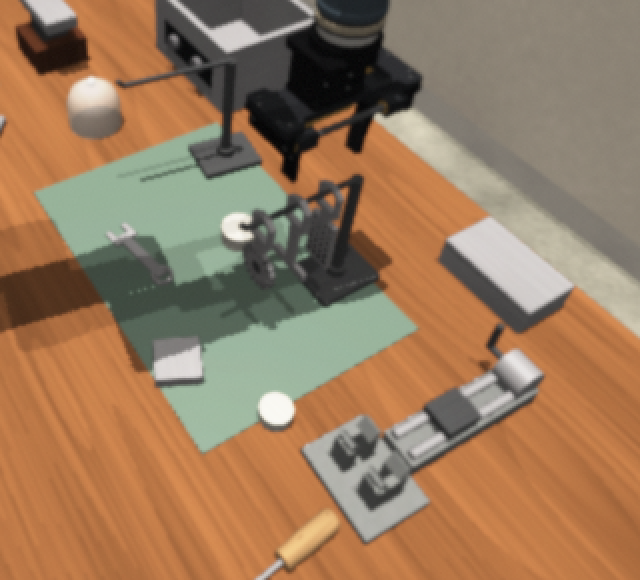

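```bash
cat > h.py <<'E'
import numpy as np,cv2
from scipy.optimize import least_squares
from rig import *
def proj(P,k):
    T=np.array(k["T"]);f=200/np.tan(np.radians(k["vertical_fov"])/2)
    R=T[:3,:3].T;t=-R@T[:3,3]
    K=np.array([[f,0,k["cx"]],[0,f,k["cy"]],[0,0,1]])
    return cv2.projectPoints(np.array(P,float).reshape(-1,1,3),cv2.Rodrigues(R)[0],t,K,np.array(k["D"]))[0].reshape(-1,2)
def world(p,L): # p=(x,y,yaw), L local pts
    L=np.array(L,float);c,s=np.cos(p[2]),np.sin(p[2])
    return np.c_[p[0]+c*L[:,0]-s*L[:,1],p[1]+s*L[:,0]+c*L[:,1],L[:,2]]
def fit(obs,p0): # obs: list of (calib, local pts, pixels)
    g=lambda p:np.concatenate([(proj(world(p,L),k)-np.array(u)).ravel() for k,L,u in obs])
    r=least_squares(g,p0,loss="soft_l1");return r.x,g(r.x).reshape(-1,2)
E
python3 - <<'E'
from h import *
S,D=get_calibration("scene"),get_calibration("side")
s=lambda a:np.array(a)/2.5+[160,130]; d=lambda a:np.array(a)/2+[230,100]
np.set_printoptions(precision=3,suppress=True)
L=[[-.172,0,.198],[0,0,.190],[0,0,.012]]
for n,a,b in [("full",[(326,146),(368,245),(370,370)],[(243,228),(355,183),(338,270)]),("spare",[(590,101),(633,201),(612,325)],[(122,84),(229,66),(226,152)])]:
    print(n,*fit([(S,L,s(a)),(D,L,d(b))],[.7,0,0]))
H=[[-.045,.06,.0],[-.045,-.06,.0],[.045,-.06,.0],[.045,.06,.0]]
for i in range(1): print("bench",*fit([(S,np.array(H)[[3,2]],s([(173,340),(66,354)])),(D,np.array(H),d([(302,454),(366,542),(428,505),(364,416)]))],[.7,-.3,0]))
print(np.array(get_calibration("wrist")["T"]))
E
```

```text
full [ 0.673 -0.02   0.011] [[-2.035 -2.359]
 [-0.055  2.716]
 [-1.333  0.716]
 [-0.62  -0.534]
 [ 0.439 -2.632]
 [-2.139 -0.524]]
spare [ 0.679  0.264 -0.148] [[-0.857 -0.983]
 [ 0.568  0.531]
 [-1.157 -1.812]
 [-0.609 -0.956]
 [ 1.798 -2.824]
 [ 0.366 -0.288]]
bench [ 0.516 -0.27  -0.045] [[ 0.358  0.966]
 [-0.278  2.702]
 [-0.614 -1.599]
 [-0.427  1.586]
 [ 0.741 -0.127]
 [-0.989  0.522]]
[[ 1.    -0.     0.     0.626]
 [-0.    -0.959 -0.284  0.078]
 [ 0.     0.284 -0.959  0.385]
 [ 0.     0.     0.     1.   ]]
```

```bash
python3 -m inch '[0,0,-0.5,0,0,0, 0,0,-1,0,0,0, -0.25,-0.68,-1,0,0,-1, -0.25,-0.68,-1,0,0,-1, -0.25,-0.68,-1,0,0,-1, -0.25,-0.68,-1,0,0,-1, -0.25,-0.68,-1,0,0,-1, -0.25,-0.68,-1,0,0,-1, -0.25,-0.68,-1,0,0,-1, -0.25,-0.68,-1,0,0,-1, -0.25,-0.68,-1,0,0,-1, -0.25,-0.68,-1,0,0,-1, -0.25,-0.68,-1,0,0,-1, -0.25,-0.68,-1,0,0,-1, -0.25,-0.68,-1,0,0,-1, -0.25,-0.68,-1,0,0,-1, -0.25,-0.68,-1,0,0,-1, -0.25,-0.68,-1,0,0,-1]' 87 30
python3 - <<'E'
from h import *
im=camera("wrist");k=get_calibration("wrist");print(k)
cv2.imwrite("pics/w1.png",im[:,:,::-1])
for t in ["full_hook","full_hook_tip","drawplate","disc_gauge","tee_key"]:
    r=cut_out("wrist",t); print(t,[(round(x["conf"],2),[int(v) for v in x["bbox"]]) for x in r[:2]])
for p in ([.673,-.02,.011],):
    print(proj(world(p,[[-.172,0,.198],[0,0,.19],[-.045,0,.202],[-.09,0,.202],[-.135,0,.202]]),k))
E
```

```text
time: 2.5
position: [0.5705, -0.02, 0.3032]
tool_rot: [0.001, 1.0, -0.0, -0.0]
ft_force: [-0.6, 0.1, -0.2]
grip_width: 0.0871
grip_force: 0.0
{'vertical_fov': 64.22967245964279, 'cx': 318.05407258200916, 'cy': 195.60187994876364, 'D': array([-0.01481047,  0.        ,  0.        ,  0.        ,  0.        ]), 'T': array([[ 1.71412788e-03,  9.58765359e-01,  2.84193679e-01,
         4.93156851e-01],
       [ 9.99998528e-01, -1.62022978e-03, -5.65477622e-04,
        -1.96450943e-02],
       [-8.17012922e-05,  2.84194230e-01, -9.58766725e-01,
         4.65090149e-01],
       [ 0.00000000e+00,  0.00000000e+00,  0.00000000e+00,
         1.00000000e+00]])}
full_hook [(0.67, [295, 104, 343, 271])]
full_hook_tip [(0.97, [292, 105, 346, 268]), (0.48, [296, 174, 344, 213])]
drawplate [(0.66, [300, 210, 344, 262])]
disc_gauge [(0.72, [276, 0, 339, 62]), (0.71, [292, 132, 344, 155])]
tee_key [(0.82, [294, 176, 344, 211])]
[[315.32876598 111.3476609 ]
 [318.02965876 290.85758711]
 [317.39944093 255.35736348]
 [316.71268986 208.65256793]
 [315.96040827 157.41473908]]
```

View pics/w1.png

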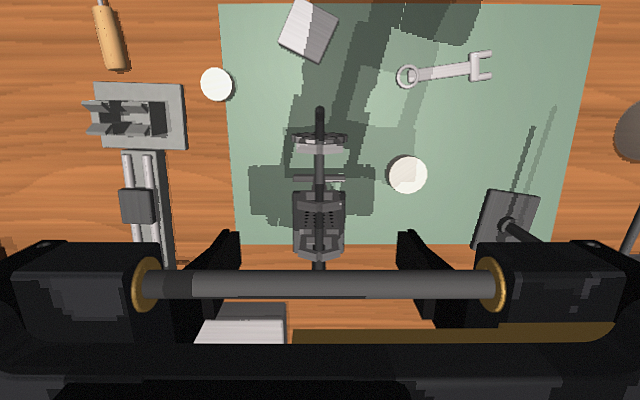

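Run:
```python
from h import *
im=cv2.imread("pics/w1.png");cv2.imwrite("pics/c.png",cv2.resize(im[95:275,270:370],(440,594*4//3*3//4+198),interpolation=0)[:600] if 0 else cv2.resize(im[95:275,260:380],(396,594),interpolation=0))
```

```text
(no output)
```

View pics/c.png

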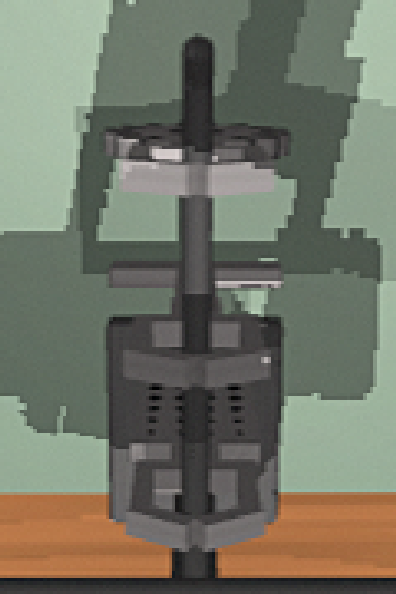

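```bash
for i in 1 2 3; do python3 -m inch '[0,0.5,0,0,0,0, 0,1,0,0,0,0]'>/dev/null; done; python3 -m inch '[0,0.3,0,0,0,0, 0,0.6,0,0,0,0, 0,0.6,0,0,0,0, 0,0.6,0,0,0,0, 0,0.6,0,0,0,0]'
python3 - <<'E'
from h import *
im=camera("wrist");k=get_calibration("wrist")
cv2.imwrite("pics/w2.png",im[:,:,::-1])
for t in ["spare_hook","spare_hook_tip","glass_dome"]:
    r=cut_out("wrist",t); print(t,[(round(x["conf"],2),[int(v) for v in x["bbox"]]) for x in r[:2]])
print(proj(world([.679,.264,-.148],[[-.172,0,.198],[-.1,0,.19],[0,0,.19]]),k))
import pickle;pickle.dump(k,open("k2.pkl","wb"))
cv2.imwrite("pics/w2c.png",cv2.resize(im[60:300,160:480,::-1],(800,600),interpolation=0))
E
```

```text
time: 3.72
position: [0.5704, 0.2676, 0.3029]
tool_rot: [-0.0, 1.0, -0.0, -0.0]
ft_force: [0.3, -0.4, 0.0]
grip_width: 0.0871
grip_force: 0.0
spare_hook [(0.86, [289, 109, 358, 269]), (0.71, [0, 175, 115, 208])]
spare_hook_tip [(0.62, [288, 112, 360, 270])]
glass_dome [(0.55, [423, 95, 500, 166])]
[[345.08656114 121.24327804]
 [330.86524252 201.3461699 ]
 [315.0083725  296.21209401]]
```

View pics/w2c.png

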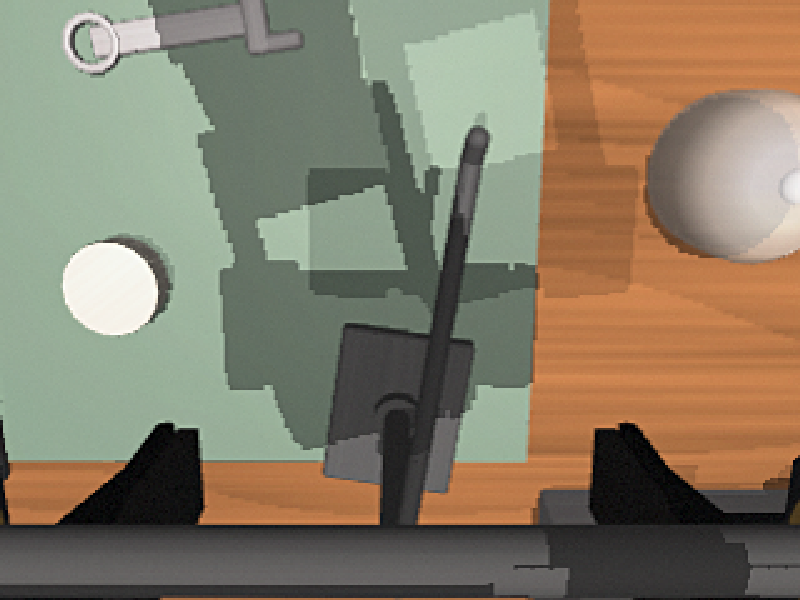

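Run:
```python
from h import *
import pickle;k=pickle.load(open("k2.pkl","rb"))
def g(p):
    t=proj(world(p,[[-.172,0,.198]]),k)[0]-[351.2,115.2]
    q=proj(world(p,[[-.16,0,.19],[-.12,0,.19],[-.08,0,.19],[-.04,0,.19]]),k)
    c=np.polyfit(q[:,1],q[:,0],2)
    return np.r_[t,[np.polyval(c,r)-x for x,r in [(338.8,176),(332.8,212),(326,248)]]]
r=least_squares(g,[.68,.26,-.15]);print(r.x,g(r.x),world(r.x,[[-.172,0,.198],[-.03,0,.19],[-.045,0,.19],[-.09,0,.19],[-.215,0,0]]))
print(np.array(get_calibration("wrist")["T"])[:3,3])
```

```text
[ 0.67391791  0.26707099 -0.15814293] [-0.09095631 -0.01652061  0.28980821 -0.23319424  0.03696503] [[0.50406422 0.29415834 0.198     ]
 [0.64429227 0.27179553 0.19      ]
 [0.62947945 0.2741578  0.19      ]
 [0.58504098 0.2812446  0.19      ]
 [0.4616008  0.30093017 0.        ]]
[0.49343417 0.26716748 0.46516815]
```

```bash
for i in 1 2 3; do python3 -m inch '[0,-0.5,0,0,0,0, 0,-1,0,0,0,0]'>/dev/null; done; python3 -m inch '[0.25,-0.3,0,0,0,0, 0.5,-0.575,0,0,0,0, 0.5,-0.575,0,0,0,0, 0.5,-0.575,0,0,0,0]'; python3 -m inch '[0,0,0.25,0,0,0, 0,0,0.5,0,0,0, 0,0,0.75,0,0,0, 0,0,1,0,0,0]';python3 -m inch '[0,0,0.25,0,0,0, 0,0,0.4,0,0,0, 0,0,0.55,0,0,0, 0,0,0.55,0,0,0, 0,0,0.55,0,0,0]'
python3 - <<'E'
from h import *
im=camera("wrist");k=get_calibration("wrist")
cv2.imwrite("pics/w3.png",im[:,:,::-1])
print(proj([[.5305,-.0185,.202]],k),proj([[.5305,-.0185-.019,.18],[.5305,-.0185+.019,.18]],k))
cv2.imwrite("pics/w3c.png",cv2.resize(im[60:300,160:480,::-1],(800,600),interpolation=0))
E
```

```text
time: 4.75
position: [0.5298, -0.0198, 0.3035]
tool_rot: [0.002, 1.0, 0.0, 0.0]
ft_force: [0.4, 0.8, 0.1]
grip_width: 0.0867
grip_force: 0.0
time: 5.08
position: [0.5316, -0.0174, 0.2227]
tool_rot: [-0.0, 1.0, -0.0, 0.001]
ft_force: [-0.6, 1.3, 0.2]
grip_width: 0.0869
grip_force: 0.0
time: 5.5
position: [0.5309, -0.0174, 0.1788]
tool_rot: [-0.0, 1.0, 0.0, -0.0]
ft_force: [0.8, -0.4, 0.2]
grip_width: 0.087
grip_force: 0.0
[[315.93307135 264.70132482]] [[281.91280164 245.13082739]
 [350.47368646 245.1487047 ]]
```

View pics/w3c.png

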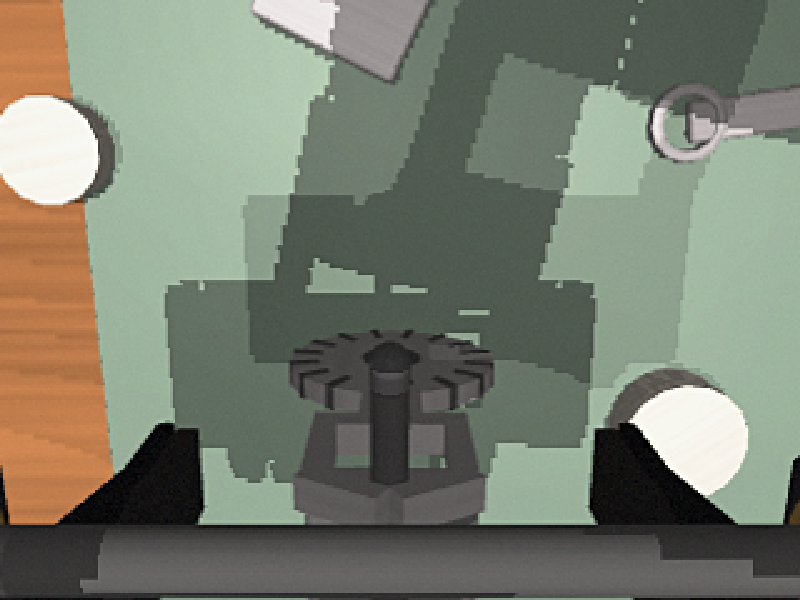

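```bash
python3 -m inch '[0,0,0,0,0,0, 0,0,0,0,0,0, 0,0,0,0,0,0, 0,0,0,0,0,0, 0,0,0,0,0,0, 0,0,0,0,0,0]' 30 25;  python3 -m inch '[0,0,0,0,0,0, 0,0,0,0,0,0, 0,0,0,0,0,0]'
```

```text
time: 6.05
position: [0.5307, -0.018, 0.1794]
tool_rot: [0.0, 1.0, -0.0, 0.0]
ft_force: [0.3, -0.1, 0.0]
grip_width: 0.0551
grip_force: 0.0
time: 6.3
position: [0.5307, -0.0184, 0.1793]
tool_rot: [-0.0, 1.0, -0.0, 0.0]
ft_force: [-0.8, -1.4, 0.3]
grip_width: 0.0375
grip_force: 25.0
```

```bash
python3 -m inch '[0,0,-0.1,0,0,0, 0,0,-0.21,0,0,0, 0,0,-0.21,0,0,0, 0.2,0,-0.21,0,0,0, 0.4,0,-0.21,0,0,0, 0.6,0,-0.21,0,0,0, 0.81,0,-0.21,0,0,0, 0.81,0,-0.21,0,0,0]'; python3 -m inch '[0,0.2,-0.3,0,0,0, 0,0.6,-0.5,0,0,0, 0,1,-0.5,0,0,0]'; for i in 1 2; do python3 -m inch '[0,0.5,0,0,0,0, 0,1,0,0,0,0]'>/dev/null; done; python3 -m inch '[0,0.4,0,0,0,0.05, 0,0.75,0,0,0,0.1, 0,1,0,0,0,0.1, 0.05,1,0,0,0,0.1, 0.05,1,0,0,0,0.1, 0.05,1,0,0,0,0.1]'
python3 - <<'E'
from h import *
im=camera("wrist");k=get_calibration("wrist")
print(get_obs()["position"],get_obs()["tool_rot"])
cv2.imwrite("pics/w4c.png",cv2.resize(im[60:300,160:480,::-1],(800,600),interpolation=0))
print(proj(world([.674,.267,-.158],[[-.172,0,.198],[-.1,0,.19]]),k))
E
```

```text
time: 6.97
position: [0.4615, -0.0169, 0.1957]
tool_rot: [0.0, 1.0, 0.001, -0.003]
ft_force: [-1.0, -0.5, -2.3]
grip_width: 0.038
grip_force: 25.0
time: 7.22
position: [0.4696, 0.062, 0.2394]
tool_rot: [0.002, 1.0, -0.0, 0.005]
ft_force: [2.1, 0.2, -1.9]
grip_width: 0.0379
grip_force: 25.0
time: 8.05
position: [0.4617, 0.3019, 0.2358]
tool_rot: [0.078, 0.997, -0.0, -0.0]
ft_force: [0.4, -1.1, -1.4]
grip_width: 0.0376
grip_force: 25.0
[0.46190657 0.30146359 0.23589381] [ 7.86318804e-02  9.96903697e-01 -2.10493917e-04 -4.34119954e-05]
[[316.7681781  278.14830003]
 [316.90164527 352.28603992]]
```

```bash
python3 -m inch '[0,0,0.2,0,0,0, 0,0,0.4,0,0,0, 0,0,0.5,0,0,0, 0,0,0.5,0,0,0, 0,0,0.5,0,0,0]';  python3 -m inch '[-0.2,0,0,0,0,0, -0.4,0,0,0,0,0, -0.6,0,0,0,0,0, -0.75,0,0,0,0,0, -0.75,0,0,0,0,0]'; python3 -m inch '[-0.25,0,0,0,0,0, -0.5,0,0,0,0,0, -0.75,0,0,0,0,0, -1,0,0,0,0,0, -1,0,0,0,0,0]'; python3 -m inch '[-0.2,0,0,0,0,0, -0.37,0,0,0,0,0, -0.37,0,0,0,0,0, -0.37,0,0,0,0,0, -0.37,0,0.1,0,0,0, -0.37,0,0.2,0,0,0, -0.37,0,0.2,0,0,0, -0.37,0,0.2,0,0,0]'
```

```text
time: 8.52
position: [0.462, 0.3013, 0.1958]
tool_rot: [0.079, 0.997, -0.0, -0.0]
ft_force: [0.2, -0.3, -0.9]
grip_width: 0.0377
grip_force: 25.0
time: 8.93
position: [0.5248, 0.2923, 0.1971]
tool_rot: [0.079, 0.997, 0.001, 0.003]
ft_force: [-0.4, 0.9, -2.7]
grip_width: 0.0379
grip_force: 25.0
time: 9.35
position: [0.6041, 0.2794, 0.1965]
tool_rot: [0.079, 0.997, 0.0, 0.003]
ft_force: [0.7, -0.7, -1.8]
grip_width: 0.0377
grip_force: 25.0
time: 10.02
position: [0.6281, 0.2758, 0.1795]
tool_rot: [0.078, 0.997, -0.0, -0.001]
ft_force: [-0.3, -0.6, -1.2]
grip_width: 0.0376
grip_force: 25.0
```

```bash
python3 -m inch '[0,0,0.02,0,0,0, 0,0,0.02,0,0,0, 0,0,0.02,0,0,0]'; python3 -m inch '[0,0,0.04,0,0,0, 0,0,0.04,0,0,0, 0,0,0.04,0,0,0]'
```

```text
time: 10.27
position: [0.6282, 0.2757, 0.1792]
tool_rot: [0.078, 0.997, -0.0, -0.001]
ft_force: [-2.4, -0.6, 5.2]
grip_width: 0.0376
grip_force: 25.0
time: 10.52
position: [0.6285, 0.2758, 0.1788]
tool_rot: [0.078, 0.997, 0.0, 0.0]
ft_force: [-5.6, -0.3, 14.6]
grip_width: 0.037
grip_force: 25.0
```

```bash
python3 -m inch '[0,0,-0.04,0,0,0, 0,0,-0.04,0,0,0]'; python3 -m inch '[0,0,0,0,0,0, 0,0,0,0,0,0, 0,0,0,0,0,0, 0,0,0,0,0,0, 0,0,0,0,0,0, 0,0,0,0,0,0, 0,0,0,0,0,0, 0,0,0,0,0,0]' 87; python3 -m inch '[0,0,-0.3,0,0,0, 0,0,-0.7,0,0,0, 0,0,-1,0,0,-0.05, 0,0,-1,0,0,-0.1, 0,0,-1,0,0,-0.1, 0,0,-1,0,0,-0.1]'; for i in 1 2 3; do python3 -m inch '[0,-0.5,0,0,0,0, 0,-1,0,0,0,0]'>/dev/null; done;  python3 -m inch '[0.3,-0.3,0,0,0,0, 0.59,-0.68,0,0,0,0, 0.59,-0.68,0,0,0,0, 0.59,-0.68,0,0,0,0, 0.59,-0.68,0,0,0,0]'
python3 - <<'E'
from h import *
im=camera("wrist");k=get_calibration("wrist")
print(get_obs()["position"],get_obs()["tool_rot"])
cv2.imwrite("pics/w5c.png",cv2.resize(im[60:300,160:480,::-1],(800,600),interpolation=0))
for t in ["tee_key","drawplate"]:
    r=cut_out("wrist",t); print(t,[(round(x["conf"],2),[int(v) for v in x["bbox"]]) for x in r[:2]])
print(proj([[.5815,-.0185,.202],[.628,-.0185,.202],[.501,-.0185,.198]],k))
im=camera("scene");cv2.imwrite("pics/s5.png",cv2.resize(im[130:350,160:480,::-1],(800,550)))
E
```

```text
time: 10.68
position: [0.6292, 0.2758, 0.1792]
tool_rot: [0.078, 0.997, 0.0, 0.001]
ft_force: [-2.3, 0.6, 5.7]
grip_width: 0.0376
grip_force: 25.0
time: 11.35
position: [0.6293, 0.2755, 0.1782]
tool_rot: [0.078, 0.997, -0.0, -0.0]
ft_force: [-0.2, 0.0, -0.1]
grip_width: 0.0821
grip_force: 0.0
time: 11.85
position: [0.6289, 0.2754, 0.2582]
tool_rot: [0.001, 1.0, -0.0, -0.0]
ft_force: [0.9, 0.3, -0.3]
grip_width: 0.087
grip_force: 0.0
time: 12.77
position: [0.582, -0.0188, 0.2576]
tool_rot: [0.001, 1.0, 0.0, -0.001]
ft_force: [-0.0, 0.8, -0.2]
grip_width: 0.0872
grip_force: 0.0
[ 0.58239623 -0.01826004  0.2577838 ] [ 1.96067646e-04  9.99999902e-01  3.09065612e-04 -2.48669078e-04]
tee_key [(0.82, [289, 173, 347, 217])]
drawplate [(0.94, [291, 216, 345, 269])]
[[317.4603813  211.50252725]
 [317.5407062  268.8912175 ]
 [317.30963818  95.06297455]]
```

View pics/w5c.png

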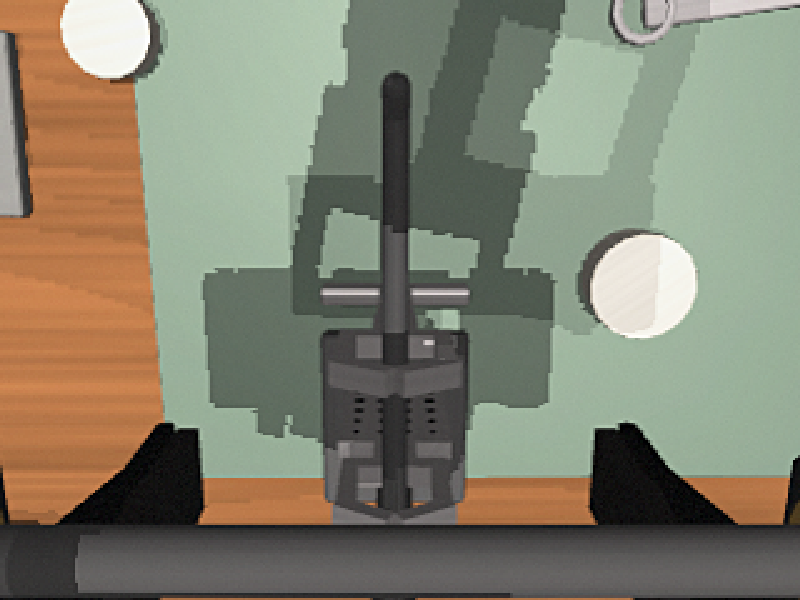

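View pics/s5.png

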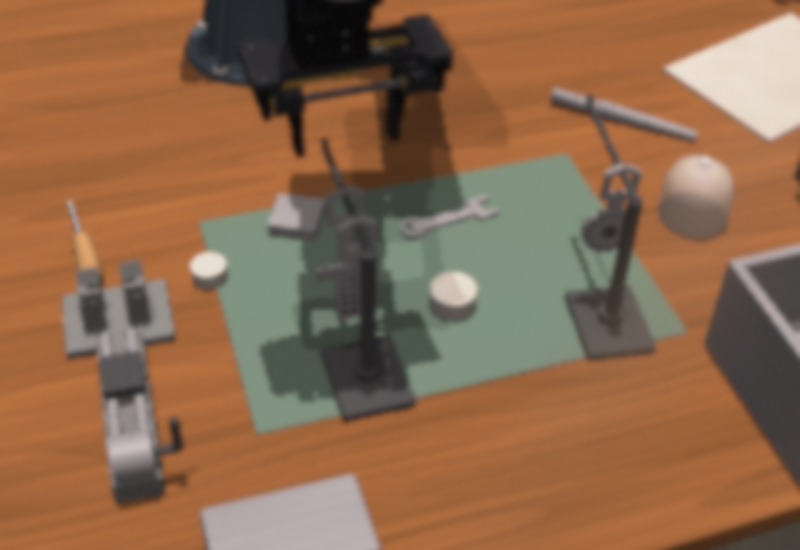

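```bash
python3 -m inch '[0,0.01,0.3,0,0,0, 0,0.01,0.6,0,0,0, 0,0.01,0.85,0,0,0, 0,0.01,0.98,0,0,0, 0,0.01,0.98,0,0,0, 0,0.01,0.98,0,0,0]'; python3 -m inch '[0,0,0,0,0,0, 0,0,0,0,0,0, 0,0,0,0,0,0, 0,0,0,0,0,0, 0,0,0,0,0,0, 0,0,0,0,0,0, 0,0,0,0,0,0, 0,0,0,0,0,0, 0,0,0,0,0,0]' 30 25
```

```text
time: 13.47
position: [0.5824, -0.0176, 0.1798]
tool_rot: [-0.0, 1.0, 0.0, -0.0]
ft_force: [0.8, 0.1, -0.0]
grip_width: 0.0869
grip_force: 0.0
time: 14.22
position: [0.5822, -0.0186, 0.1801]
tool_rot: [-0.0, 1.0, -0.0, 0.0]
ft_force: [0.1, -1.3, 0.4]
grip_width: 0.038
grip_force: 25.0
```

```bash
python3 -m inch '[0,0,-0.1,0,0,0, 0,0,-0.21,0,0,0, 0,0,-0.21,0,0,0, 0.2,0,-0.21,0,0,0, 0.4,0,-0.21,0,0,0, 0.6,0,-0.21,0,0,0, 0.8,0,-0.21,0,0,0, 0.8,0,-0.21,0,0,0]'; python3 -m inch '[0.2,0,0,0,0,0, 0.4,0,0,0,0,0, 0.65,0,0,0,0,0, 0.65,0,0,0,0,0]'; python3 -m inch '[0,0.2,-0.3,0,0,0, 0,0.6,-0.5,0,0,0, 0,1,-0.5,0,0,0]'; for i in 1 2; do python3 -m inch '[0,0.5,0,0,0,0, 0,1,0,0,0,0]'>/dev/null; done; python3 -m inch '[0,0.4,0,0,0,0.05, 0,0.75,0,0,0,0.1, 0,1,0,0,0,0.1, 0.05,1,0,0,0,0.1, 0.05,1,0,0,0,0.1, 0.05,1,0,0,0,0.1]'
```

```text
time: 14.88
position: [0.5143, -0.0172, 0.1966]
tool_rot: [0.0, 1.0, 0.001, -0.002]
ft_force: [-0.6, 0.4, -2.1]
grip_width: 0.0377
grip_force: 25.0
time: 15.22
position: [0.4626, -0.0172, 0.1966]
tool_rot: [0.0, 1.0, 0.001, -0.002]
ft_force: [-0.6, 0.3, -2.0]
grip_width: 0.0378
grip_force: 25.0
time: 15.47
position: [0.4704, 0.0619, 0.2403]
tool_rot: [0.002, 1.0, -0.0, 0.005]
ft_force: [1.1, -0.4, -1.3]
grip_width: 0.0377
grip_force: 25.0
time: 16.3
position: [0.4622, 0.3018, 0.2367]
tool_rot: [0.078, 0.997, -0.0, 0.0]
ft_force: [0.2, 0.6, -1.1]
grip_width: 0.0375
grip_force: 25.0
```

```bash
python3 -m inch '[0,-0.01,0.2,0,0,0, 0,-0.01,0.4,0,0,0, 0,-0.01,0.5,0,0,0, 0,-0.01,0.5,0,0,0, 0,-0.01,0.5,0,0,0]';  python3 -m inch '[-0.2,0,0,0,0,0, -0.4,0,0,0,0,0, -0.6,0,0,0,0,0, -0.75,0,0,0,0,0, -0.75,0,0,0,0,0]'; python3 -m inch '[-0.25,0,0,0,0,0, -0.5,0,0,0,0,0, -0.6,0,0,0,0,0, -0.6,0,0,0,0,0, -0.6,0,0,0,0,0, -0.6,0,0.1,0,0,0, -0.6,0,0.21,0,0,0, -0.6,0,0.21,0,0,0, -0.6,0,0.21,0,0,0, -0.6,0,0.22,0,0,0, -0.6,0,0.22,0,0,0]'
```

```text
time: 16.72
position: [0.4623, 0.3003, 0.1967]
tool_rot: [0.079, 0.997, -0.0, -0.0]
ft_force: [-0.7, -0.1, -1.1]
grip_width: 0.0377
grip_force: 25.0
time: 17.13
position: [0.525, 0.2913, 0.1979]
tool_rot: [0.079, 0.997, 0.001, 0.002]
ft_force: [0.3, -1.3, -1.5]
grip_width: 0.0376
grip_force: 25.0
time: 18.05
position: [0.5677, 0.2845, 0.1793]
tool_rot: [0.078, 0.997, -0.0, -0.001]
ft_force: [-2.2, 0.7, 4.2]
grip_width: 0.0376
grip_force: 25.0
```

```bash
python3 -m inch '[0,0,0,0,0,0, 0,0,0,0,0,0, 0,0,0,0,0,0, 0,0,0,0,0,0, 0,0,0,0,0,0, 0,0,0,0,0,0, 0,0,0,0,0,0, 0,0,0,0,0,0]' 87; python3 -m inch '[0,0,-0.3,0,0,0, 0,0,-0.7,0,0,0, 0,0,-1,0,0,-0.05, 0,0,-1,0,0,-0.1, 0,0,-1,0,0,-0.1, 0,0,-1,0,0,-0.1]'; for i in 1 2 3; do python3 -m inch '[0,-0.5,0,0,0,0, 0,-1,0,0,0,0]'>/dev/null; done;  python3 -m inch '[0,-0.3,0,0,0,0, 0,-0.79,0,0,0,0, 0,-0.79,0,0,0,0, 0,-0.79,0,0,0,0, 0,-0.79,0,0,0,0]'
python3 - <<'E'
from h import *
im=camera("wrist");k=get_calibration("wrist")
print(get_obs()["position"],get_obs()["tool_rot"])
a=im[60:300,160:480,::-1]
for t in ["drawplate","draw_bench"]:
    r=cut_out("wrist",t); print(t,[(round(x["conf"],2),[int(v) for v in x["bbox"]]) for x in r[:2]])
print(proj([[.6245,-.0185,.202]],k))
im=camera("scene");b=im[170:290,360:440,::-1]
cv2.imwrite("pics/s6.png",np.hstack([cv2.resize(a,(533,400),interpolation=0),cv2.resize(b,(267,400))]))
E
```

```text
time: 18.72
position: [0.5687, 0.2842, 0.1791]
tool_rot: [0.078, 0.997, -0.0, -0.0]
ft_force: [-0.2, -0.5, 0.7]
grip_width: 0.0823
grip_force: 0.0
time: 19.22
position: [0.5682, 0.2841, 0.259]
tool_rot: [0.001, 1.0, -0.0, -0.0]
ft_force: [-0.1, -1.1, -0.2]
grip_width: 0.0868
grip_force: 0.0
time: 20.13
position: [0.5679, -0.0188, 0.258]
tool_rot: [0.001, 1.0, 0.001, -0.001]
ft_force: [0.1, 0.2, 0.2]
grip_width: 0.0868
grip_force: 0.0
[ 0.56796387 -0.01804536  0.25826843] [ 1.72789437e-04  9.99999290e-01  5.32075096e-04 -1.05228183e-03]
drawplate [(0.8, [293, 218, 345, 269])]
draw_bench [(0.61, [294, 219, 341, 270]), (0.55, [52, 83, 172, 241])]
[[317.26265867 281.31362004]]
```

View pics/s6.png

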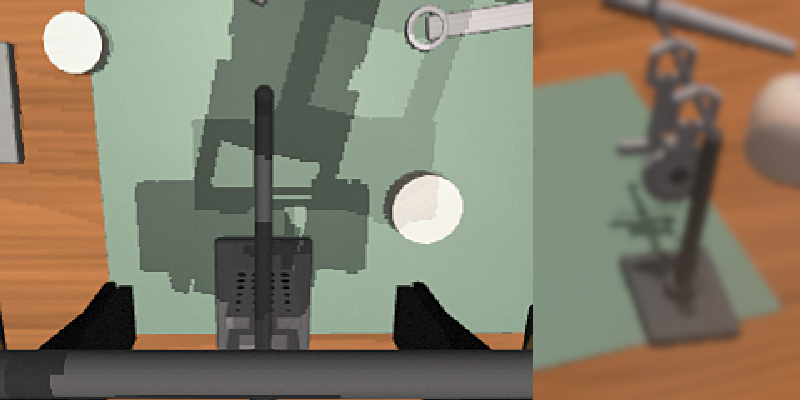

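```bash
python3 -m inch '[-0.4,0,0,0,0,0, -0.75,0,0,0,0,0, -0.75,0,0,0,0,0, -0.75,0,0,0,0,0, -0.75,0,0.3,0,0,0, -0.75,0,0.6,0,0,0, -0.75,0,0.85,0,0,0, -0.75,0,0.98,0,0,0, -0.75,0,0.98,0,0,0, -0.75,0,0.98,0,0,0]'; python3 -m inch '[0,0,0,0,0,0, 0,0,0,0,0,0, 0,0,0,0,0,0, 0,0,0,0,0,0, 0,0,0,0,0,0, 0,0,0,0,0,0, 0,0,0,0,0,0, 0,0,0,0,0,0, 0,0,0,0,0,0]' 30 40
```

```text
time: 21.17
position: [0.6281, -0.0185, 0.1808]
tool_rot: [-0.0, 1.0, 0.0, -0.001]
ft_force: [0.5, 0.0, 0.6]
grip_width: 0.0873
grip_force: 0.0
time: 21.92
position: [0.6286, -0.0194, 0.1808]
tool_rot: [-0.0, 1.0, -0.0, -0.0]
ft_force: [0.1, 0.0, -0.3]
grip_width: 0.0374
grip_force: 40.0
```

```bash
python3 -m inch '[0,0,-0.1,0,0,0, 0,0,-0.2,0,0,0, 0,0,-0.2,0,0,0, 0.2,0,-0.2,0,0,0, 0.4,0,-0.2,0,0,0, 0.6,0,-0.2,0,0,0, 0.8,0,-0.2,0,0,0, 1,0,-0.2,0,0,0]'; python3 -m inch '[0.25,0,0,0,0,0, 0.5,0,0,0,0,0, 0.75,0,0,0,0,0, 1,0,0,0,0,0, 1,0,0,0,0,0, 1,0,-0.3,0,0,0, 1,0,-0.55,0,0,0]';  python3 -m inch '[0,-0.3,0,0,0,0, 0,-0.6,0,0,0,0, 0,-1,0,0,0,0]'; python3 -m inch '[0,-0.4,0,0,0,0, 0,-0.8,0,0,0,0, 0,-1,0,0,0,0, 0,-1,0,0,0,0, 0,-1,0,0,0,0, 0,-1,0,0,0,0]'
python3 - <<'E'
from h import *
im=camera("wrist");k=get_calibration("wrist")
import pickle;pickle.dump(k,open("k7.pkl","wb"))
print(get_obs()["position"],get_obs()["tool_rot"])
for t in ["draw_bench","slot_floor"]:
    r=cut_out("wrist",t); print(t,[(round(x["conf"],2),[int(v) for v in x["bbox"]]) for x in r[:2]])
p=[.516,-.27,-.045]
print(proj(world(p,[[0,0,.057],[-.045,.06,0],[-.045,-.06,0]]),k))
cv2.imwrite("pics/w7.png",im[:,:,::-1])
cv2.imwrite("pics/w7c.png",cv2.resize(im[100:260,170:370,::-1],(750,600),interpolation=0))
E
```

```text
time: 22.58
position: [0.548, -0.0189, 0.197]
tool_rot: [-0.0, 1.0, 0.0, 0.0]
ft_force: [0.5, -0.7, -2.0]
grip_width: 0.0372
grip_force: 40.0
time: 23.17
position: [0.4682, -0.0189, 0.2412]
tool_rot: [0.0, 1.0, 0.0, -0.001]
ft_force: [0.9, -0.5, -1.8]
grip_width: 0.0374
grip_force: 40.0
time: 23.42
position: [0.4694, -0.0987, 0.2418]
tool_rot: [-0.001, 1.0, -0.0, 0.001]
ft_force: [0.2, -1.1, -1.9]
grip_width: 0.0374
grip_force: 40.0
time: 23.92
position: [0.4685, -0.1782, 0.2407]
tool_rot: [0.0, 1.0, 0.001, -0.0]
ft_force: [-0.5, 0.3, -2.7]
grip_width: 0.037
grip_force: 40.0
[ 0.46844286 -0.17779605  0.2406767 ] [-3.79069436e-04  9.99999780e-01  4.89090152e-04 -2.37282766e-04]
draw_bench []
slot_floor [(0.64, [199, 160, 299, 325])]
[[237.73657328 214.39519972]
 [294.23746748 168.3509708 ]
 [200.73980566 164.24751266]]
```

View pics/w7c.png

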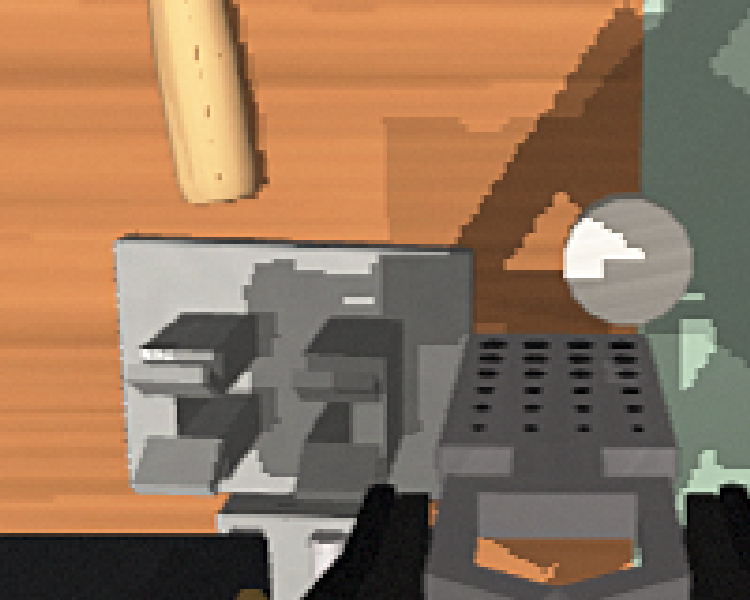

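Run:
```python
from h import *
import pickle;k=pickle.load(open("k7.pkl","rb"))
for z in (.008,.012):
    p,r=fit([(k,[[-.045,.06,z],[-.045,-.06,z],[.045,-.06,z],[0,0,.057]],[(295.9,166.7),(201.5,164),(205.5,231.2),(238.8,210.3)])],[.516,-.27,-.04]);print(p,r.tolist())
# held plate: bottom front edge in picture crop row ~335 (top of visible), predict for TCP
for dx in(-.01,0,.01):print(proj([[.4684+dx-.004,-.1778+y,.2407+.009-.128] for y in(-.022,.022)]+[[.4684+dx,-.1778,.2407+.021]],k)*3.75-np.array([170,100])*3.75)
```

```text
[ 0.51304099 -0.26670322 -0.02862041] [[-0.11427029872271532, -0.1672059306679614], [-1.1620344789746753, -0.12086085170486172], [-0.06367925353532655, -0.8992507443357738], [1.615910472418534, 1.6716459442541804]]
[ 0.51216521 -0.26586629 -0.02699587] [[0.2736622157883062, -0.3080062021959975], [-1.7518817863957565, -0.13461209295269327], [-0.4579515265610894, -0.2707751790084103], [2.290734439582195, 0.9520932527941852]]
[[462.62155867 279.31524659]
 [645.55729961 279.35044391]
 [554.05940188 548.3598379 ]]
[[463.50602964 319.5680199 ]
 [644.66232949 319.59734367]
 [554.05061963 617.76041424]]
[[464.37642673 359.04517815]
 [643.78170749 359.06884569]
 [554.04226497 684.62462787]]
```

```bash
python3 -m inch '[-0.2,-0.3,0,0,0,0, -0.4,-0.7,0,0,0,0, -0.51,-1,0,0,0,0, -0.51,-1,0,0,0,0]';  python3 -m inch '[0,-0.12,0,0,0,0.018, 0,-0.12,0,0,0,0.018, 0,-0.12,0,0,0,0.018, 0,-0.12,0,0,0,0.018]'; python3 -m inch '[0,0,0.2,0,0,0, 0,0,0.4,0,0,0, 0,0,0.55,0,0,0, 0,0,0.65,0,0,0, 0,0,0.65,0,0,0, 0,0,0.65,0,0,0]'
python3 - <<'E'
from h import *
im=camera("wrist");k=get_calibration("wrist");o=get_obs();print(o["position"],o["moment"])
for t in ["drawplate","slot_floor","draw_bench"]:
    r=cut_out("wrist",t); print(t,[(round(x["conf"],2),[int(v) for v in x["bbox"]]) for x in r[:2]])
p=[.5115,-.267,-.028]
print(proj(world(p,[[-.045,.06,.012],[-.045,-.06,.012],[-.007,.02,.057],[-.016,0,.073],[-.016,.05,.073],[-.016,-.05,.073]]),k))
e=cv2.Canny(cv2.cvtColor(im,cv2.COLOR_RGB2GRAY),60,150)
cv2.imwrite("pics/w8.png",im[:,:,::-1])
E
```

```text
time: 24.4
position: [0.5127, -0.2636, 0.2413]
tool_rot: [0.0, 1.0, -0.003, 0.002]
ft_force: [0.4, 0.2, -2.6]
grip_width: 0.0375
grip_force: 40.0
time: 24.73
position: [0.5089, -0.2673, 0.2406]
tool_rot: [0.014, 1.0, 0.001, -0.0]
ft_force: [0.6, 0.2, -1.7]
grip_width: 0.0371
grip_force: 40.0
time: 25.23
position: [0.5093, -0.268, 0.1887]
tool_rot: [0.014, 1.0, 0.0, -0.0]
ft_force: [0.6, 0.4, -2.5]
grip_width: 0.0371
grip_force: 40.0
[ 0.5097794  -0.26851475  0.18931166] [ 0.13465632 -0.09442178  0.01730854]
drawplate [(0.95, [282, 186, 355, 268])]
slot_floor [(0.64, [261, 134, 376, 327])]
draw_bench [(0.58, [264, 136, 375, 329])]
[[376.50179414 134.87376325]
 [262.4327056  134.89332034]
 [340.65523124 180.19595615]
 [319.67670249 174.6756845 ]
 [375.62043687 174.6795503 ]
 [263.74185853 174.6909423 ]]
```

```bash
python3 -m inch '[0,0,0.1,0,0,0, 0,0,0.2,0,0,0, 0,0,0.3,0,0,0, 0,0,0.3,0,0,0, 0,0,0.3,0,0,0]'; python3 -m inch '[0,0,0.1,0,0,0, 0,0,0.2,0,0,0, 0,0,0.2,0,0,0, 0,0,0.2,0,0,0]';python3 -m inch '[0,0,0.1,0,0,0, 0,0,0.15,0,0,0, 0,0,0.15,0,0,0]'
```

```text
time: 25.85
position: [0.5088, -0.2681, 0.1636]
tool_rot: [0.014, 1.0, 0.001, -0.001]
ft_force: [0.0, -0.1, -1.7]
grip_width: 0.0377
grip_force: 40.0
time: 26.18
position: [0.5089, -0.2682, 0.1479]
tool_rot: [0.014, 1.0, 0.001, -0.001]
ft_force: [-0.3, 0.4, -1.3]
grip_width: 0.0373
grip_force: 40.0
time: 26.43
position: [0.5088, -0.2681, 0.1357]
tool_rot: [0.014, 1.0, 0.001, -0.001]
ft_force: [-0.5, 0.2, -2.6]
grip_width: 0.0374
grip_force: 40.0
```

Sliding in freely; about 4.5 mm to the floor.

```bash
python3 -m inch '[0,0,0.03,0,0,0, 0,0,0.04,0,0,0, 0,0,0.04,0,0,0]'; python3 -m inch '[0,0,0.02,0,0,0, 0,0,0.02,0,0,0, 0,0,0.02,0,0,0]'; python3 -m inch '[0,0,0.02,0,0,0, 0,0,0.02,0,0,0, 0,0,0.02,0,0,0]'
```

```text
time: 26.68
position: [0.5094, -0.2685, 0.1334]
tool_rot: [0.014, 1.0, 0.0, -0.0]
ft_force: [-0.4, 0.2, -1.6]
grip_width: 0.0376
grip_force: 40.0
time: 26.93
position: [0.5094, -0.2686, 0.132]
tool_rot: [0.014, 1.0, -0.0, 0.0]
ft_force: [-0.1, -0.2, -2.1]
grip_width: 0.0372
grip_force: 40.0
time: 27.18
position: [0.5098, -0.2688, 0.1308]
tool_rot: [0.014, 1.0, -0.0, 0.0]
ft_force: [-0.7, 0.0, 2.1]
grip_width: 0.0371
grip_force: 40.0
```

```bash
python3 -m inch '[0,0,0.01,0,0,0, 0,0,0.01,0,0,0, 0,0,0.01,0,0,0]'; python3 -m inch '[0,0,0,0,0,0, 0,0,0,0,0,0, 0,0,0,0,0,0, 0,0,0,0,0,0, 0,0,0,0,0,0, 0,0,0,0,0,0, 0,0,0,0,0,0, 0,0,0,0,0,0]' 87; python3 -m inch '[0,0,-0.2,0,0,0, 0,0,-0.4,0,0,0, 0,0,-0.7,0,0,0, 0,0,-1,0,0,0]';python3 -m inch '[0,0,-0.4,0,0,0, 0,0,-0.8,0,0,0, 0,0,-0.8,0,0,0, 0,0,-0.8,0,0,0, 0,0,-0.8,0,0,0, 0,0,-0.8,0,0,0]'
python3 - <<'E'
from h import *
p=[.5115,-.267,-.028]
for c in ("wrist","scene","side"):
    im=camera(c);k=get_calibration(c)
    cv2.imwrite(f"pics/end_{c}.png",im[:,:,::-1])
    for t in ["drawplate","disc_gauge","tee_key"]:
        r=cut_out(c,t); print(c,t,[(round(x["conf"],2),[int(v) for v in x["bbox"]]) for x in r[:2]])
    q=proj(world(p,[[sx*.004,y,z] for z,h in((.152,.008),(.143,.019),(.107,.019),(.09,.022),(.05,.022)) for y in(-h,h) for sx in(-1,1)]),k);print("pred plate",q.min(0),q.max(0))
    q=proj(world([.674,.267,-.158],[[x,sy*w,z] for x in (-.105,) for w,z in((.008,.202),(.019,.16),(.032,.076)) for sy in (-1,1)]),k);print("pred tee",q.min(0),q.max(0))
E
```

```text
time: 27.43
position: [0.5103, -0.2689, 0.1308]
tool_rot: [0.014, 1.0, -0.001, 0.001]
ft_force: [0.3, 0.8, 5.5]
grip_width: 0.0371
grip_force: 40.0
time: 28.1
position: [0.5094, -0.2686, 0.1294]
tool_rot: [0.014, 1.0, 0.0, -0.0]
ft_force: [-1.0, -0.7, 0.5]
grip_width: 0.0822
grip_force: 0.0
time: 28.43
position: [0.5089, -0.2682, 0.2098]
tool_rot: [0.014, 1.0, 0.001, -0.001]
ft_force: [-0.3, -0.9, 0.5]
grip_width: 0.0871
grip_force: 0.0
time: 28.93
position: [0.5085, -0.2679, 0.272]
tool_rot: [0.014, 1.0, 0.001, -0.001]
ft_force: [-0.2, 0.6, -0.5]
grip_width: 0.0869
grip_force: 0.0
wrist drawplate [(0.91, [297, 160, 341, 194])]
wrist disc_gauge []
wrist tee_key []
pred plate [298.45106651 166.79515464] [338.73387759 196.86335899]
pred tee [744.59656153 206.16147278] [960.24088808 256.62113124]
scene drawplate [(0.82, [196, 217, 211, 257])]
scene disc_gauge [(0.87, [392, 200, 416, 231])]
scene tee_key [(0.79, [386, 184, 403, 216])]
pred plate [192.62900413 216.58197016] [212.97232281 247.77458842]
pred tee [386.15693367 181.09916742] [407.20480321 216.45965522]
side drawplate [(0.88, [406, 299, 435, 335]), (0.43, [259, 139, 288, 166])]
side disc_gauge [(0.61, [329, 130, 333, 165])]
side tee_key [(0.54, [308, 133, 313, 172])]
pred plate [405.88888891 299.42397916] [430.18974677 338.14624341]
pred tee [307.7663783  132.84020281] [315.16171141 174.91826033]
```

Each detection matches the pose I predicted for it: the plate seated upright, and both front tools hanging. Handing in.

```bash
python3 -c "
from rig import *
print(hand_in())"
```

```text
the job is handed in; nothing more can be done
None
```

The job is handed in at about 29 s: by the last camera check the disc gauge and T-key hang released on the spare hook and the drawplate stands home and let go in the draw bench slot; hand-in returned no verdict.

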